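# Clip a fresh odour filter into the food-scrap caddy

## Task

Fit the fresh light-green odour filter into the open vent well in the lid of the food-scrap caddy: press it down between the two spring clips until both ends have snapped in and it lies flat on the bottom of the well. Then fold the vent cover fully shut over it and take your hand away. Leave the used dark-brown filter and everything else on the tray where it is.

Things in the scene. Friction and masses are not known exactly. Their poses are not given: they have to be found in the camera images.
- fresh_center (a point): Fresh filter (loose, about 60 g) lying flat on the tray: light-green slotted bar, 60 (x) by 110 (y) by 20 mm thick, with a white fin across its middle to pinch it by along y: 40 (x) by 14 (y), 18 mm high, so 38 mm high over all. Turned half round about z it is the same. Point: its centre, half-way up (19 mm above the underside), z up.
- fresh_end (a point): Middle of the fresh filter's +y end, 55 mm from its centre and 13 mm above its underside; axes as for the filter. Both ends are chamfered: the underside is only 94 mm long, widening to 110 mm at 13 mm up; above 14.5 mm the ends slope in again, to 100 mm at the top of the bar.
- spent_center (a point): Used filter, to be left alone: the same shape and size as the fresh one but dark brown all over, lying flat on the tray. Point and axes as for the fresh one.
- caddy: Food-scrap caddy, fixed on the tray: grey-green pail with a dark lid, 190 (x) by 230 (y) by 167 mm high; origin at the centre of its foot, z up, x towards the cover's hinge (away from the robot). The well for the filter is sunk 42 mm into the middle of the lid. The tray's floor is 5 mm, its rim 35 mm above the table.
- well_seat (a point): Centre of the flat bottom of the filter well, 125 mm above the caddy's foot; y along the well from clip to clip, x towards the cover's hinge, z up. Bottom 144 (y) by 68 mm (x); from 20 mm up the long sides flare to 84 mm apart at the lid's top. Sloping ribs 5 mm high at both ends of the bottom guide the filter's ends, with 1.5 mm play. Snapped home, its centre is 19 mm above this point.
- clip_left (a joint): Spring-steel clip, 36 mm wide, at the well's +y end: 0 rad at rest, grows as it is spread (about 0.17 while a centred filter passes, below 0.1 once it has snapped in). A round bead on it points inward, its crest 20 mm above the well's bottom and 50.5 mm from the middle. Pressing a filter past both clips takes about 7 to 15 N in all.
- clip_right (a joint): The same clip at the well's -y end, read in the same way. The beads at rest are 101 mm apart; a filter pressed down spreads each by 4.5 mm, then they spring back over its sloping upper ends and hold it down.
- vent_cover (a joint): Hinged slotted grey vent cover of the well: 0 rad shut flat on the lid, grows as it opens, 1.57 upright, stop at 2.35. Starts open past upright, leaning away from the well (1.9 to 2.2). Its stiff hinge keeps any angle; it takes 1 to 2 N at its free edge to move. Shut, it clears a filter that is fully down by 4 mm.
- cover_hinge (a point): Middle of the cover's hinge line, on the lid's top, 50 mm from the well's centre along the well's x, 42 mm above the well's bottom; it does not move with the cover. Axes as for the well; the line runs along y.
- cover_edge (a point): Middle of the cover's free edge, on its outer face (the top when shut); moves with the cover. Axes turn with it: z out of the outer face, -x from hinge to edge. The cover is a plate 95 mm from hinge to edge, 160 mm long (y), 4 mm thick, with a tab 44 mm wide and 10 mm long beyond the edge.
- jar: Empty brown glass jar, open at the top, 76 mm across, 112 mm high, standing near the tray's far side; origin at the centre of its foot, z up. Leave it.
- tin: Rinsed open steel food tin, 73 mm across, 108 mm high, standing near the tray's far side; origin at the centre of its foot, z up. Leave it.
- pet_bottle: Clear PET bottle, 65 mm across, 205 mm high, standing near the tray's far side; origin at the centre of its foot, z up. Leave it.
- cap: Black plastic bottle cap, 30 mm across, 14 mm high, lying on the tray; origin at the centre of its underside. Leave it.
- carton: Closed cardboard carton, 130 by 66 by 60 mm high, along the tray's right side; origin at the centre of its underside. Leave it.
- dish_brush: Wooden dish brush, about 210 mm long, lying along the tray's left side; origin on its underside, near its middle. Leave it.
Not all that is in view belongs to the job. There is more than one size of the part that bears fresh_center; the job needs the smaller.

How it is judged:
On the way, in this order (a step that is already met when the one before it is completed fails the run):
1. the fresh filter lies on the bottom of the well with both clips sprung back over its ends, the cover still open (z of fresh_center in the frame of well_seat between 0.0165 and 0.0215 m and horizontal distance between fresh_center and well_seat below 0.006 m and angle between the y axis of fresh_center and the y axis of well_seat, either way round below 0.1 rad and angle between fresh_center's own z axis and vertical below 0.05 rad and value of joint each of clip_left, clip_right below 0.13 rad and value of joint vent_cover above 0.5 rad), for 0.2 s.
2. the vent cover is shut (value of joint vent_cover below 0.06 rad), for 0.2 s.
At the end, for the whole second after the job is handed in: The fresh filter lies flat on the bottom of the well (its height within 2.5 mm, centred within 6 mm, along the well and level within a few degrees), both spring clips have sprung back to within 0.13 rad of rest, and the vent cover is shut to within 0.06 rad (about 6 mm at its edge) (z of fresh_center in the frame of well_seat between 0.0165 and 0.0215 m and horizontal distance between fresh_center and well_seat below 0.006 m and angle between the y axis of fresh_center and the y axis of well_seat, either way round below 0.1 rad and angle between fresh_center's own z axis and vertical below 0.05 rad and value of joint each of clip_left, clip_right below 0.13 rad and value of joint vent_cover below 0.06 rad); the robot touches nothing.
It fails at once if the jar, tin or PET bottle is knocked over (angle between any of jar, tin, pet_bottle's own z axis and vertical above 0.5 rad).
It fails at once if the used filter or another bystander on the tray is moved more than 30 mm (distance of any of spent_center, jar, tin, pet_bottle, cap, carton, dish_brush from where it was at the start of the episode above 0.03 m).
It also fails if it takes over 50 s, if anything falls off the work surface, if the arm or the gripper's body presses on something with over 40 N, if the wrist force passes 120 N, or if a joint passes its speed limit or range.

## Robot

A 6-joint arm with a two-finger parallel gripper is mounted at the origin on the work surface. World frame = base frame: x ahead of the robot, y to its left, z up, the work surface at z = 0. Lengths are in m, angles in rad, forces in N, time in s.
With the tool pointing down it reaches from about 0.375 to 0.9 m from the base axis. Payload 3.1 kg.
Tool frame: the origin (TCP) lies on the centre line of the jaws, within the pads' length; the fingertips stand robot.tip_reach ahead of it and the grasp point (between the pads) is the TCP (robot.tip_reach is the distance from the TCP to the fingertips, in m); z points along the fingers, y is the direction in which the jaws open and shut (so a half turn about z gives the same grasp; the last joint's range is limited). The gripper opens to 87 mm and grips with 3 to 60 N. Pads are 19 mm wide; open, the fingers measure 117 mm over their backs; the gripper's body (75 mm by 190 mm) begins 51 mm behind the grasp point.
Start: joints at [1.044, 0.527, 1.433, -0, 1.181, -0.178], TCP at [0.213, 0.588, 0.242] pointing down, gripper open.
Joint ranges: [-3.08, 3.08], [-0.75, 2.2], [0.22, 2.44], [-1.43, 4.57], [0, 2.65], [-2.85, 2.85]. Speed limits (rad/s): [2.79, 2.79, 3.14, 3.14, 3.14, 3.14].

## Interface

Orientations are given as a unit quaternion [x, y, z, w].
In Python, from rig import telemetry, viewer, robot gives the robot as it stands. The module is installed in compiled form; this text tells all that it offers.
- The arm moves only by the tool step_arm, never from a script. Its argument "targets" is a list of rows, each an object of numbers: "dx", "dy", "dz": the shift along the tool's x, y, z in m; "rx", "ry", "rz": the turn, a rotation vector about the tool's x, y, z in degrees. In form: [{"dx": .., "dy": .., "dz": .., "rx": .., "ry": .., "rz": ..}, ...]. A call has exactly 5 rows; each row is the pose to reach, as a shift and turn from the pose measured when the call began, along the tool's axes at that moment; what a row does not reach only later rows make up. A row lasts 1/8 s, in which the tool goes at most 62.5 mm and 10.7 degrees, less where a joint would pass 70% of its speed; a pose out of reach is approached as far as the arm can. A call with a gripper value outside its range is refused whole. "gripper" is the opening, from 0 (shut) to 1 (fully open), set as the call begins (left out, the last holds). The fingers move at their own pace and stop on an object; "force" is the grip in N (left out, the last holds). Time passes only in rows, so rows that repeat a pose let the fingers close, or fill a call up. It gives the time, the measured TCP pose, the force and the opening at its end, in the units of the state.
- telemetry.get_obs(): the state, without advancing time (a new reading comes with each control period).
- viewer.camera(name): name is "scene" or "top"; returns a dict with "img" (480x640x3 uint8, blue, green, red), "depth" (480x640 float32, m along the optical axis (not along the pixel's ray), 0 where there is no reading), "K" (3x3 intrinsics, pixels), "R" (3x3) and "t" (3): a world point X has camera coordinates R X + t. Camera axes: x right, y down, z forward; pixel columns grow to the right and rows downward; lengths in m; the calibration is good to about 2 mm. A picture is of the moment at which its call begins.
- robot.hand_in(): hands the job in, once; it reports no verdict.
The state is a dict: "time": time; "q": joint angles; "joint_velocities": joint speeds; "joint_torque": joint torques, N m; "position": TCP position; "tool_rot": TCP orientation; "ft_force": force on the tool from outside, world axes, zero at the start; "moment": the same for the moment, N m; "grip_width": finger opening in m.
Only numpy, scipy, OpenCV 4.12 (cv2) and the standard library are available. Lean on these libraries where they do the work, as an engineer would, in place of code of your own. Each camera call takes 0.05 s, during which the arm holds its last target.

## Working session

There is one attempt and no reset: what is moved stays moved. The work goes in short steps, Python scripts to look and compute and a tool call to move; the robot and the scene stay as the last step left them, time stands still between calls to the robot, and variables do not carry over. Pictures are saved under pics/ and viewed, and the job is handed in when it is done.

Besides the shell and the picture viewer there is one more tool, called after "Request:" as name([rows], argument=value, ...), one row to a line, values as JSON. step_arm: Moves the arm, as the interface text tells. Its arguments: {"type":"object","properties":{"targets":{"type":"array"},"gripper":{"type":"number"},"force":{"type":"number"}},"required":["targets"]}

```bash
mkdir -p pics
cat > h.py <<'E'
import numpy as np, cv2, pickle
from rig import telemetry, viewer, robot
def snap(name,tag):
    c=viewer.camera(name); cv2.imwrite(f'pics/{tag}.png',c['img']); pickle.dump(c,open(f'pics/{tag}.pkl','wb')); return c
def load(tag): return pickle.load(open(f'pics/{tag}.pkl','rb'))
def world(c):
    K,R,t=c['K'],np.array(c['R']),np.array(c['t']); d=c['depth']; v,u=np.indices(d.shape)
    P=np.stack([(u-K[0][2])/K[0][0]*d,(v-K[1][2])/K[1][1]*d,d],-1)
    W=(P-t)@R; W[d==0]=np.nan; return W
E
python3 - <<'E'
from h import *
for n in('scene','top'): 
    c=snap(n,n+'0'); print(n,c['R'],c['t'],c['K'])
print(telemetry.get_obs(), robot.tip_reach)
E
```

```text
scene [[-0.78410919  0.62055744  0.0090139 ]
 [ 0.51848984  0.66298506 -0.54001768]
 [-0.34108807 -0.41875921 -0.8416054 ]] [ 0.39126075 -0.18124802  1.41724845] [[523.70785683   0.         321.16397226]
 [  0.         523.70785683 236.65568999]
 [  0.           0.           1.        ]]
top [[ 0.02836871 -0.99956668  0.00785307]
 [-0.99518228 -0.02898013 -0.09366098]
 [ 0.09384798 -0.00515819 -0.99557318]] [-0.03138588  0.51109209  1.23137882] [[522.92174107   0.         319.66307064]
 [  0.         522.92174107 233.96495247]
 [  0.           0.           1.        ]]
{'time': 0.1, 'q': array([ 1.04448032e+00,  5.28377470e-01,  1.43376759e+00, -1.05412459e-05,
        1.18140197e+00, -1.78497343e-01]), 'joint_velocities': array([ 8.25571006e-05, -3.87136373e-03, -2.53043958e-03, -1.09747762e-04,
        3.36730931e-04,  1.13836421e-03]), 'joint_torque': array([-2.73927690e-04, -4.40984094e+01, -1.77149874e+01,  6.34892634e-02,
        5.33940364e-02, -2.55990454e-05]), 'position': array([0.21268655, 0.5870384 , 0.24066892]), 'tool_rot': array([ 1.73031966e-01,  9.84915724e-01, -9.18817242e-04, -3.32709367e-04]), 'ft_force': array([ 0.97765738,  0.94629903, -0.47282298]), 'moment': array([ 0.04783168, -0.01350145,  0.02504275]), 'grip_width': 0.08692085287050111} 0.019
```

View pics/scene0.png

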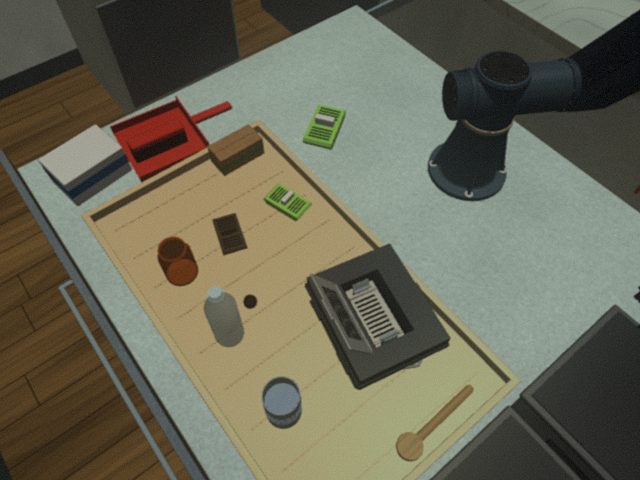

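View pics/top0.png

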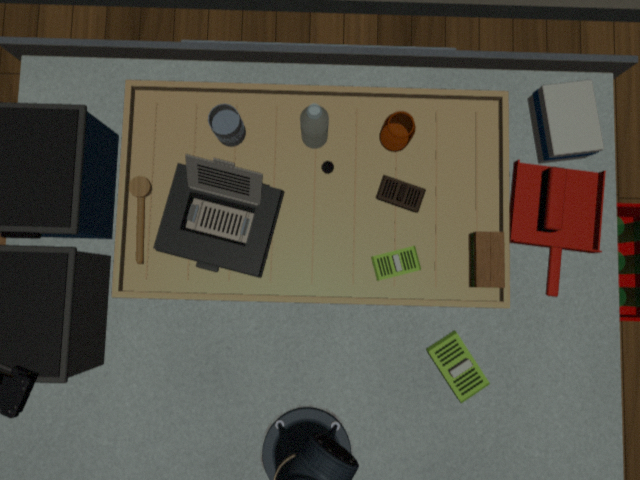

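Two light-green filters: one on the tray (top 396,263) and a bigger-looking one on the table (top 458,366). The description says the smaller, lying on the tray. I'll check this by measurement and with a crop.

Run:
```python
from h import *
for n in('top','scene'):
    c=load(n+'0'); W=world(c); hsv=cv2.cvtColor(c['img'],cv2.COLOR_BGR2HSV)
    m=cv2.inRange(hsv,(32,80,50),(50,255,255)); m=cv2.morphologyEx(m,cv2.MORPH_CLOSE,np.ones((9,9)))
    k,l,s,ce=cv2.connectedComponentsWithStats(m)
    for i in range(1,k):
        if s[i,4]<150: continue
        p=W[l==i]; p=p[~np.isnan(p[:,0])]
        zt=np.percentile(p[:,2],[5,20,50,80,99])
        r=cv2.minAreaRect((p[:,:2]*1000).astype(np.float32))
        print(n,ce[i],s[i],'z',zt,'rect mm',r)
c=load('top0');im=c['img']
a=cv2.resize(im[225:410,340:500],None,fx=3,fy=3,interpolation=cv2.INTER_CUBIC)
b=cv2.resize(im[140:285,145:295],None,fx=4,fy=4,interpolation=cv2.INTER_CUBIC)
cv2.imwrite('pics/cropA.png',a);cv2.imwrite('pics/cropB.png',b)
im=load('scene0')['img']
cv2.imwrite('pics/cropC.png',cv2.resize(im[235:395,295:455],None,fx=3.7,fy=3.7,interpolation=cv2.INTER_CUBIC))
```

```text
top [395.58091286 262.80829876] [ 371  245   50   36 1205] z [0.0147153  0.02118858 0.02377312 0.02639355 0.04442409] rect mm ((448.7996520996094, -202.73428344726562), (63.997535705566406, 114.4332275390625), 15.857006072998047)
top [457.61333333 366.27466667] [ 427  331   63   72 2250] z [0.02118113 0.02405103 0.02662466 0.0293833  0.05362627] rect mm ((206.00765991210938, -352.56402587890625), (156.60804748535156, 82.01274108886719), 34.3213005065918)
scene [323.85308521 127.35063663] [ 303  105   42   44 1021] z [0.0199899  0.0248915  0.02726815 0.02964508 0.0416769 ] rect mm ((211.54574584960938, -353.5733642578125), (160.04656982421875, 91.14425659179688), 34.21849060058594)
scene [240.52403846 157.70192308] [217 144  46  26 208] z [0.02686655 0.03137442 0.03645061 0.04134218 0.04998097] rect mm ((465.6975402832031, -387.70916748046875), (28.29684066772461, 128.0623779296875), 87.20179748535156)
scene [287.18393235 201.45665962] [264 184  48  37 946] z [0.01411386 0.02222116 0.02541828 0.02808681 0.044718  ] rect mm ((451.7574157714844, -205.25885009765625), (66.70201873779297, 123.07749938964844), 12.897987365722656)
```

View pics/cropA.png

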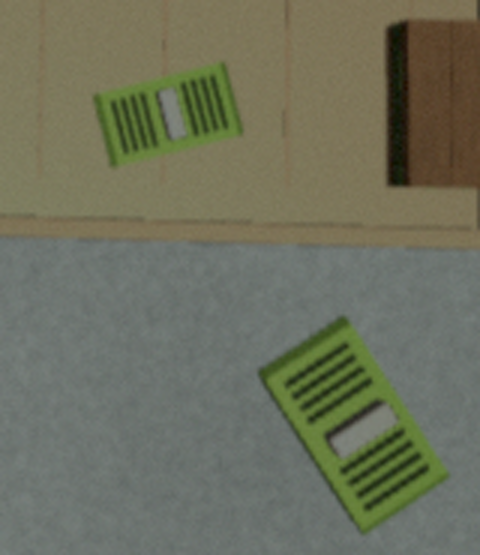

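View pics/cropB.png

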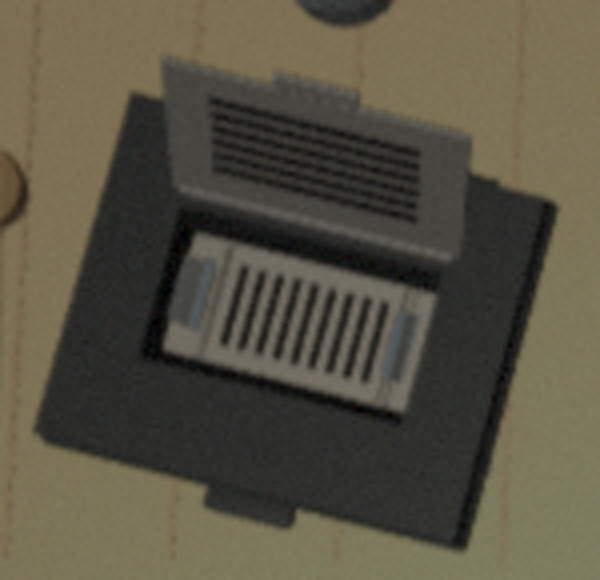

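View pics/cropC.png

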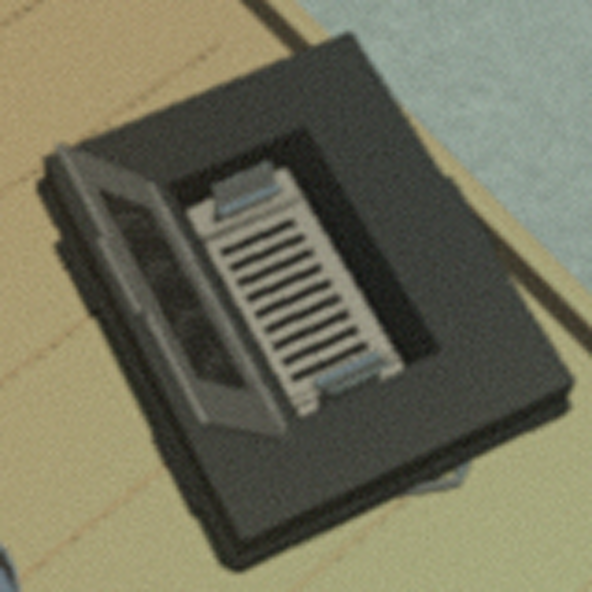

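The measurement settles it: the tray filter is about 64 x 114 mm in outline, which matches 60 x 110. The table filter is about 157 x 82 mm, so it's the larger size. The crop shows the tray filter with its white fin at crop (170,113). The well, both clips (crop B 190,290 and 400,345) and the open cover can also be seen. Next I'll measure exact poses.

```bash
cat >> h.py <<'E'
def onplane(c,uv,z):
    K,R,t=np.array(c['K']),np.array(c['R']),np.array(c['t']); uv=np.atleast_2d(uv).astype(float)
    r=np.c_[(uv[:,0]-K[0,2])/K[0,0],(uv[:,1]-K[1,2])/K[1,1],np.ones(len(uv))]@R
    C=-R.T@t; s=(z-C[2])/r[:,2]; return (C+s[:,None]*r)
def rect(P): 
    r=cv2.minAreaRect((P[:,:2]*1000).astype(np.float32)); b=cv2.boxPoints(r); e=b[1]-b[0],b[2]-b[1]
    L=max(e,key=np.linalg.norm); a=np.degrees(np.arctan2(L[1],L[0])); return np.round(r[0],1),np.round(r[1],1),round(float(a%180),2)
E
python3 - <<'E'
from h import *
for n in('top','scene'):
    c=load(n+'0'); W=world(c); hsv=cv2.cvtColor(c['img'],cv2.COLOR_BGR2HSV); v,u=np.indices(c['depth'].shape)
    near=(abs(W[...,0]-.449)<.09)&(abs(W[...,1]+.203)<.09)
    m=cv2.inRange(hsv,(32,80,40),(50,255,255)); m[~near]=0; m=cv2.morphologyEx(m,cv2.MORPH_CLOSE,np.ones((9,9)))
    s=m>0; print(n,'bar',rect(onplane(c,np.c_[u[s],v[s]],.021)), 'mean',onplane(c,np.c_[u[s],v[s]],.021).mean(0))
    f=near&(hsv[...,1]<90)&(hsv[...,2]>110)&(m>0)
    f=cv2.morphologyEx(f.astype(np.uint8),cv2.MORPH_OPEN,np.ones((3,3)))>0
    P=onplane(c,np.c_[u[f],v[f]],.043); print('fin',f.sum(),rect(P),P.mean(0))
    tz=W[near&(W[...,2]<.012)][:,2]; print('tray z',np.median(tz))
    lid=(W[...,2]>.15)&(W[...,2]<.19)&(W[...,0]>.3)&(W[...,0]<.75)&(W[...,1]>-.05)&(W[...,1]<.4)
    print('lid z',np.nanmedian(W[lid][:,2]),lid.sum())
    kk,l,st,ce=cv2.connectedComponentsWithStats(lid.astype(np.uint8)); i=1+np.argmax(st[1:,4]); q=l==i
    print('lid',rect(onplane(c,np.c_[u[q],v[q]],.172)),st[i])
    # well bottom: bright, z~.13
    b=(abs(W[...,2]-.130)<.02)&(W[...,0]>.42)&(W[...,0]<.62)&(W[...,1]>.05)&(W[...,1]<.33)&(hsv[...,2]>95)
    kk,l,st,ce=cv2.connectedComponentsWithStats(cv2.morphologyEx(b.astype(np.uint8),cv2.MORPH_CLOSE,np.ones((5,5)))); i=1+np.argmax(st[1:,4]); q=l==i
    print('well',st[i],rect(onplane(c,np.c_[u[q],v[q]],.130)),'z',np.median(W[q&b][:,2]))
E
```

```text
top bar (array([ 448.2, -200.7]), array([ 63.1, 111. ]), 105.65) mean [ 0.4479823  -0.20060777  0.021     ]
fin 88 (array([ 448.7, -201.3]), array([39.8, 12.6]), 14.91) [ 0.44828996 -0.20148396  0.043     ]
tray z 0.0038384161631223467
lid z 0.17033904612686612 7002
lid (array([525.5, 201.4]), array([232.2, 189.6]), 77.21) [ 153  163  129  112 6541]
well [ 186  199   67   44 1565] (array([525.9, 205. ]), array([135.8,  64.9]), 77.12) z 0.12937055552814408
scene bar (array([ 452.3, -199.1]), array([ 69.4, 110.2]), 105.42) mean [ 0.45234949 -0.19820296  0.021     ]
fin 65 (array([ 453.3, -198.8]), array([34.6, 13.9]), 14.56) [ 0.45404077 -0.19869679  0.043     ]
tray z 0.005542081459077022
lid z 0.17232497615930106 8257
lid (array([530. , 205.8]), array([236.4, 195.2]), 77.03) [ 307  243  144  142 8005]
well [ 346  281   58   66 1639] (array([523. , 197.6]), array([132.1,  62.3]), 77.08) z 0.1316111247373888
```

```bash
cat >> h.py <<'E'
from scipy.spatial.transform import Rotation as Ro
def down(yaw): # tool z down, tool y at world yaw (deg)
    y=np.array([np.cos(np.radians(yaw)),np.sin(np.radians(yaw)),0]); z=np.array([0,0,-1.]); return np.stack([np.cross(y,z),y,z],1)
def plan(wps):
    o=telemetry.get_obs(); p=np.array(o['position']); R=Ro.from_quat(o['tool_rot']).as_matrix()
    y=R[:,1]; print('t',o['time'],'pos',p.round(4),'yaw',np.degrees(np.arctan2(y[1],y[0])).round(2),'tilt',np.degrees(np.arccos(-R[2,2])).round(2),'F',np.round(o['ft_force'],2),'w',round(o['grip_width'],4))
    for w in wps:
        d=R.T@(np.array(w[:3])-p); T=w[3] if np.ndim(w[3])==2 else down(w[3])
        r=np.degrees(Ro.from_matrix(R.T@T).as_rotvec()); print('mm',(d*1000).round(1),'deg',r.round(2))
E
python3 - <<'E'
from h import *
plan([(.25,.55,.28,70),(.30,.50,.30,70),(.35,.45,.30,70),(.39,.40,.30,72),(.42,.34,.30,75)])
plan([(.44,.28,.30,78),(.45,.22,.30,82),(.46,.16,.28,88),(.46,.10,.26,95),(.46,.04,.24,100)])
plan([(.455,-.02,.22,103),(.452,-.08,.2,105.4),(.45,-.14,.18,105.4),(.449,-.2,.15,105.4),(.449,-.2,.13,105.4)])
E
```

```text
t 0.1 pos [0.2127 0.587  0.2407] yaw 70.07 tilt 0.11 F [ 0.98  0.95 -0.47] w 0.0869
mm [-47.7 -22.2 -39.3] deg [-0.11 -0.02  0.07]
mm [-111.7  -52.2  -59.3] deg [-0.11 -0.02  0.07]
mm [-175.8  -82.1  -59.2] deg [-0.11 -0.02  0.07]
mm [-230.4 -115.5  -59.2] deg [-0.11 -0.02 -1.93]
mm [-279.1 -161.7  -59.1] deg [-0.11 -0.02 -4.93]
t 0.1 pos [0.2127 0.587  0.2407] yaw 70.07 tilt 0.11 F [ 0.98  0.95 -0.47] w 0.0869
mm [-318.3 -211.3  -59. ] deg [-0.11 -0.03 -7.93]
mm [-348.2 -264.3  -58.9] deg [ -0.11  -0.03 -11.93]
mm [-378.  -317.2  -38.8] deg [ -0.11  -0.04 -17.93]
mm [-398.5 -373.6  -18.7] deg [ -0.1   -0.04 -24.93]
mm [-419.  -430.     1.4] deg [ -0.1   -0.05 -29.93]
t 0.1 pos [0.2127 0.587  0.2407] yaw 70.07 tilt 0.11 F [ 0.98  0.95 -0.47] w 0.0869
mm [-434.7 -488.1   21.5] deg [ -0.1   -0.05 -32.93]
mm [-452.4 -545.4   41.6] deg [ -0.1   -0.05 -35.33]
mm [-470.9 -602.5   61.7] deg [ -0.1   -0.05 -35.33]
mm [-490.5 -659.2   91.8] deg [ -0.1   -0.05 -35.33]
mm [-490.5 -659.2  111.8] deg [ -0.1   -0.05 -35.33]
```

Request:
step_arm([
  {"dx":-0.048,"dy":-0.022,"dz":-0.04},
  {"dx":-0.1,"dy":-0.05,"dz":-0.06},
  {"dx":-0.15,"dy":-0.075,"dz":-0.06},
  {"dx":-0.2,"dy":-0.1,"dz":-0.06},
  {"dx":-0.245,"dy":-0.13,"dz":-0.06},
], gripper=0.6, force=25)

```text
invalid input
```

Run:
```python
from h import *
plan([(.435,.34,.30,78),(.455,.28,.30,82),(.46,.22,.28,88),(.46,.16,.26,95),(.46,.1,.25,100)])
```

```text
t 0.1 pos [0.2127 0.587  0.2407] yaw 70.07 tilt 0.11 F [ 0.98  0.95 -0.47] w 0.0869
mm [-293.2 -156.6  -59.1] deg [-0.11 -0.03 -7.93]
mm [-332.4 -206.2  -59. ] deg [ -0.11  -0.03 -11.93]
mm [-357.6 -260.8  -38.9] deg [ -0.11  -0.04 -17.93]
mm [-378.1 -317.2  -18.8] deg [ -0.1   -0.04 -24.93]
mm [-398.5 -373.6   -8.7] deg [ -0.1   -0.05 -29.93]
```

Every row probably needs all six values, so I'll include them.

Request:
step_arm([
  {"dx":-0.048,"dy":-0.022,"dz":-0.04,"rx":0,"ry":0,"rz":0},
  {"dx":-0.1,"dy":-0.05,"dz":-0.06,"rx":0,"ry":0,"rz":0},
  {"dx":-0.15,"dy":-0.075,"dz":-0.06,"rx":0,"ry":0,"rz":0},
  {"dx":-0.2,"dy":-0.1,"dz":-0.06,"rx":0,"ry":0,"rz":0},
  {"dx":-0.245,"dy":-0.13,"dz":-0.06,"rx":0,"ry":0,"rz":0},
], gripper=0.6, force=25)

```text
time: 0.72
position: [0.4, 0.38, 0.3006]
tool_rot: [0.173, 0.985, -0.001, -0.0]
ft_force: [0.6, 0.2, -0.1]
grip_width: 0.0534
```

Run:
```python
from h import *
plan([(.435,.34,.30,78),(.455,.28,.30,82),(.46,.22,.28,88),(.46,.16,.26,95),(.46,.1,.25,100)])
```

```text
t 0.725 pos [0.4    0.38   0.3006] yaw 70.06 tilt 0.11 F [ 0.56  0.18 -0.1 ] w 0.0534
mm [-46.6 -25.6   0.7] deg [-0.11 -0.02 -7.94]
mm [-85.8 -75.2   0.7] deg [ -0.11  -0.02 -11.94]
mm [-111.  -129.9   20.8] deg [ -0.1   -0.03 -17.94]
mm [-131.4 -186.2   40.9] deg [ -0.1   -0.04 -24.94]
mm [-151.9 -242.6   51. ] deg [ -0.1   -0.04 -29.94]
```

Request:
step_arm([
  {"dx":-0.047,"dy":-0.026,"dz":0,"rx":0,"ry":0,"rz":-6},
  {"dx":-0.086,"dy":-0.075,"dz":0,"rx":0,"ry":0,"rz":-12},
  {"dx":-0.111,"dy":-0.13,"dz":0.02,"rx":0,"ry":0,"rz":-18},
  {"dx":-0.131,"dy":-0.186,"dz":0.04,"rx":0,"ry":0,"rz":-25},
  {"dx":-0.152,"dy":-0.243,"dz":0.05,"rx":0,"ry":0,"rz":-30},
])

```text
time: 1.35
position: [0.4591, 0.0983, 0.25]
tool_rot: [-0.089, 0.996, -0.001, -0.001]
ft_force: [1.1, -0.3, -0.3]
grip_width: 0.0523
```

Run:
```python
from h import *
plan([(.46,.04,.23,103),(.457,-.02,.21,105.4),(.454,-.08,.19,105.4),(.45,-.14,.17,105.4),(.4485,-.199,.15,105.4)])
```

```text
t 1.35 pos [0.4591 0.0983 0.25  ] yaw 100.26 tilt 0.18 F [ 1.11 -0.26 -0.31] w 0.0523
mm [  9.4 -57.5  20.1] deg [-0.07 -0.17 -2.74]
mm [  23.  -116.    40.2] deg [-0.06 -0.17 -5.14]
mm [  36.6 -174.5   60.3] deg [-0.06 -0.17 -5.14]
mm [  51.2 -232.8   80.4] deg [-0.06 -0.17 -5.14]
mm [  63.1 -290.6  100.5] deg [-0.06 -0.17 -5.14]
```

Request:
step_arm([
  {"dx":0.009,"dy":-0.057,"dz":0.02,"rx":0,"ry":0,"rz":-2.7},
  {"dx":0.023,"dy":-0.115,"dz":0.04,"rx":0,"ry":0,"rz":-5.1},
  {"dx":0.037,"dy":-0.173,"dz":0.06,"rx":0,"ry":0,"rz":-5.1},
  {"dx":0.051,"dy":-0.231,"dz":0.08,"rx":0,"ry":0,"rz":-5.1},
  {"dx":0.063,"dy":-0.29,"dz":0.1,"rx":0,"ry":0,"rz":-5.1},
])

```text
time: 1.98
position: [0.4481, -0.1976, 0.1506]
tool_rot: [-0.133, 0.991, -0.001, -0.001]
ft_force: [1.0, 0.3, 0.2]
grip_width: 0.0522
```

Run:
```python
from h import *
plan([(.4485,-.2,.1,105.4),(.4485,-.2,.0475,105.4)])
c=snap('scene','s1'); cv2.imwrite('pics/s1c.png',cv2.resize(c['img'][120:260,200:360],None,fx=4,fy=4))
c=snap('top','t1'); cv2.imwrite('pics/t1c.png',cv2.resize(c['img'][200:330,320:480],None,fx=4,fy=4))
```

```text
t 1.975 pos [ 0.4481 -0.1976  0.1506] yaw 105.34 tilt 0.17 F [0.96 0.28 0.24] w 0.0522
mm [ 0.1 -2.4 50.6] deg [-0.04 -0.17 -0.06]
mm [-1.000e-01 -2.400e+00  1.031e+02] deg [-0.04 -0.17 -0.06]
```

View pics/s1c.png

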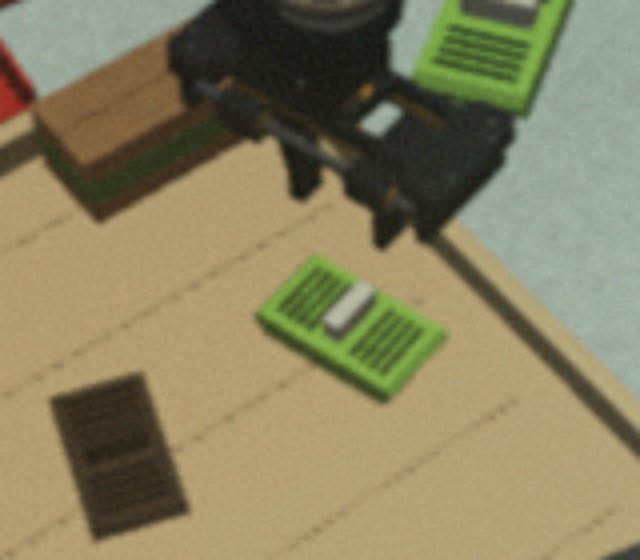

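View pics/t1c.png

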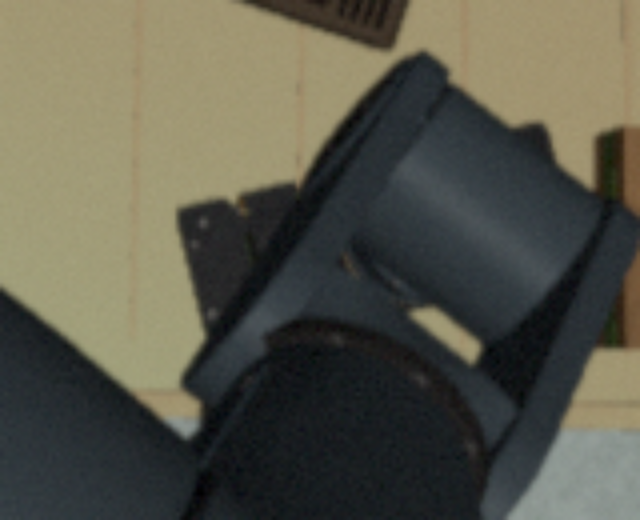

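The scene crop shows the open fingers (303,180 and 390,225) straddling above the fin (350,308). The top view is blocked by the wrist. Descending.

Request:
step_arm([
  {"dx":0,"dy":-0.001,"dz":0.03,"rx":0,"ry":-0.15,"rz":0},
  {"dx":0.0005,"dy":-0.002,"dz":0.06,"rx":0,"ry":-0.15,"rz":0},
  {"dx":0.0005,"dy":-0.0025,"dz":0.085,"rx":0,"ry":-0.15,"rz":0},
  {"dx":0.0005,"dy":-0.0025,"dz":0.1,"rx":0,"ry":-0.15,"rz":0},
  {"dx":0.0005,"dy":-0.0025,"dz":0.103,"rx":0,"ry":-0.15,"rz":0},
])

```text
time: 2.7
position: [0.4485, -0.2038, 0.0461]
tool_rot: [-0.131, 0.991, -0.001, -0.001]
ft_force: [0.6, 0.9, 0.2]
grip_width: 0.0523
```

Run:
```python
from h import *
plan([])
c=snap('scene','s2'); cv2.imwrite('pics/s2c.png',cv2.resize(c['img'][140:250,220:350],None,fx=5,fy=5))
```

```text
t 2.7 pos [ 0.4485 -0.2038  0.0461] yaw 105.02 tilt 0.11 F [0.6  0.91 0.2 ] w 0.0523
```

View pics/s2c.png

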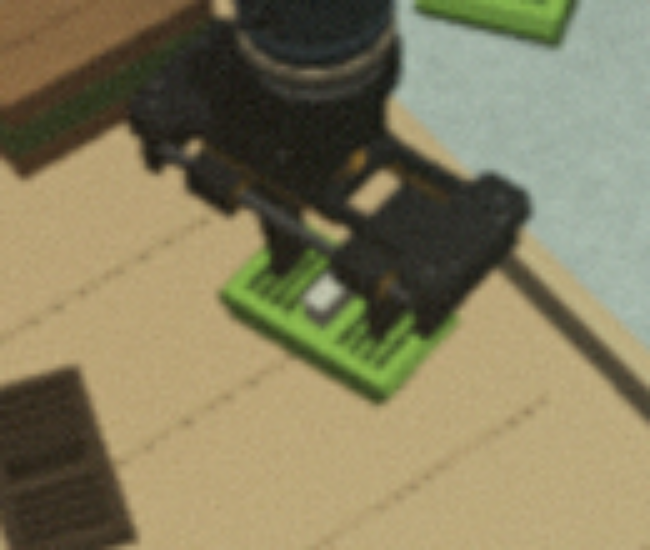

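The fingers straddle the fin (crop 323,297). Closing.

Request:
step_arm([
  {"dx":0,"dy":0,"dz":0,"rx":0,"ry":0,"rz":0},
  {"dx":0,"dy":0,"dz":0,"rx":0,"ry":0,"rz":0},
  {"dx":0,"dy":0,"dz":0,"rx":0,"ry":0,"rz":0},
  {"dx":0,"dy":0,"dz":0,"rx":0,"ry":0,"rz":0},
  {"dx":0,"dy":0,"dz":0,"rx":0,"ry":0,"rz":0},
], gripper=0, force=40)

```text
time: 3.38
position: [0.4487, -0.204, 0.0466]
tool_rot: [-0.131, 0.991, -0.001, -0.0]
ft_force: [-0.5, 1.3, 2.7]
grip_width: 0.0137
```

Run:
```python
from h import *
plan([(.4485,-.203,.1,105.4),(.4485,-.2,.17,105.4)])
```

```text
t 3.375 pos [ 0.4487 -0.204   0.0466] yaw 105.01 tilt 0.12 F [-0.49  1.3   2.66] w 0.0137
mm [ -0.    0.9 -53.4] deg [-0.11 -0.05 -0.39]
mm [  -0.7    3.6 -123.4] deg [-0.11 -0.05 -0.39]
```

Gripped, width 13.7 mm. Lifting.

Request:
step_arm([
  {"dx":0,"dy":0,"dz":-0.04,"rx":0,"ry":0,"rz":0},
  {"dx":0,"dy":0,"dz":-0.09,"rx":0,"ry":0,"rz":0},
  {"dx":0,"dy":0.02,"dz":-0.15,"rx":0,"ry":0,"rz":0},
  {"dx":0,"dy":0.05,"dz":-0.2,"rx":0,"ry":0,"rz":0},
  {"dx":0,"dy":0.09,"dz":-0.24,"rx":0,"ry":0,"rz":0},
])

```text
time: 4.0
position: [0.4256, -0.1163, 0.2886]
tool_rot: [-0.13, 0.992, -0.002, 0.001]
ft_force: [1.5, 0.3, -0.9]
grip_width: 0.0136
```

Run:
```python
from h import *
plan([(.43,-.06,.29,100),(.445,-.005,.29,95),(.465,.05,.29,88),(.49,.105,.29,82),(.505,.15,.29,77.1)])
c=snap('scene','s3'); cv2.imwrite('pics/s3c.png',cv2.resize(c['img'][100:260,220:400],None,fx=4,fy=4))
```

```text
t 4.0 pos [ 0.4256 -0.1163  0.2886] yaw 104.93 tilt 0.23 F [ 1.51  0.27 -0.85] w 0.0136
mm [-18.7  53.3  -1.6] deg [-0.22  0.07  4.93]
mm [-47.4 102.6  -1.8] deg [-0.22  0.08  9.93]
mm [-80.9 150.6  -1.9] deg [-0.21  0.1  16.93]
mm [-119.2  197.3   -2.1] deg [-0.21  0.11 22.93]
mm [-145.3  236.9   -2.2] deg [-0.2   0.12 27.83]
```

View pics/s3c.png

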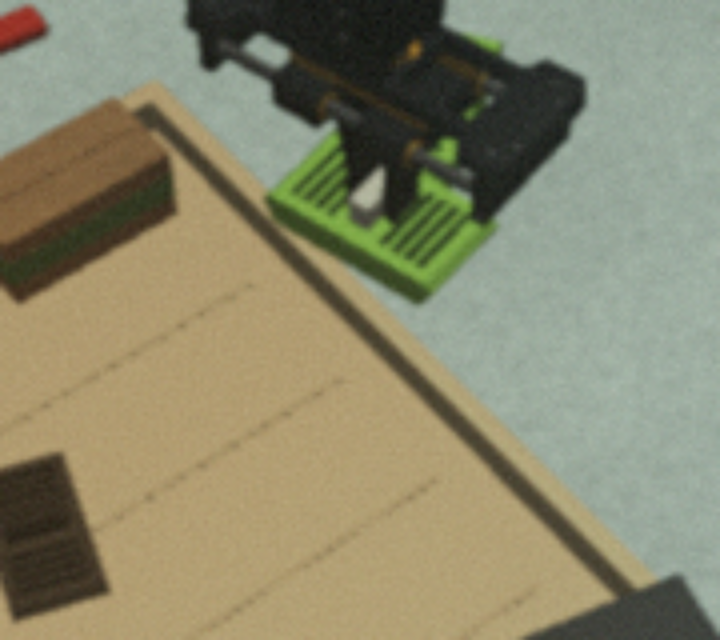

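Filter is held level (crop 370,210 fin between the pads). Moving over the well.

Request:
step_arm([
  {"dx":-0.019,"dy":0.053,"dz":-0.002,"rx":0,"ry":0,"rz":5},
  {"dx":-0.047,"dy":0.103,"dz":-0.002,"rx":0,"ry":0,"rz":10},
  {"dx":-0.081,"dy":0.15,"dz":-0.002,"rx":0,"ry":0,"rz":17},
  {"dx":-0.119,"dy":0.197,"dz":-0.002,"rx":0,"ry":0,"rz":23},
  {"dx":-0.145,"dy":0.237,"dz":-0.002,"rx":-0.2,"ry":0.1,"rz":27.8},
])

```text
time: 4.68
position: [0.5035, 0.1566, 0.2936]
tool_rot: [0.112, 0.994, 0.001, 0.002]
ft_force: [0.4, -1.2, -1.6]
grip_width: 0.0138
```

Run:
```python
from h import *
plan([(.515,.18,.28,77.1),(.525,.202,.26,77.1),(.526,.202,.245,77.1)])
```

```text
t 4.675 pos [0.5035 0.1566 0.2936] yaw 77.17 tilt 0.21 F [ 0.45 -1.23 -1.64] w 0.0138
mm [-6.  25.3 13.7] deg [0.13 0.16 0.07]
mm [-10.8  49.   33.8] deg [0.13 0.16 0.07]
mm [-11.7  49.2  48.8] deg [0.13 0.16 0.07]
```

Request:
step_arm([
  {"dx":-0.006,"dy":0.025,"dz":0.014,"rx":0,"ry":0,"rz":0},
  {"dx":-0.011,"dy":0.045,"dz":0.034,"rx":0,"ry":0,"rz":0},
  {"dx":-0.012,"dy":0.049,"dz":0.049,"rx":0.1,"ry":0.1,"rz":0},
  {"dx":-0.012,"dy":0.049,"dz":0.049,"rx":0.1,"ry":0.1,"rz":0},
  {"dx":-0.012,"dy":0.049,"dz":0.049,"rx":0.1,"ry":0.1,"rz":0},
])

```text
time: 5.3
position: [0.5262, 0.2009, 0.2451]
tool_rot: [0.112, 0.994, 0.0, 0.001]
ft_force: [1.2, 0.3, -0.3]
grip_width: 0.0134
```

Run:
```python
from h import *
plan([])
c=snap('scene','s4'); cv2.imwrite('pics/s4c.png',cv2.resize(c['img'][220:400,290:460],None,fx=3.3,fy=3.3,interpolation=cv2.INTER_CUBIC))
c=snap('top','t4'); cv2.imwrite('pics/t4c.png',cv2.resize(c['img'][130:290,130:310],None,fx=3.3,fy=3.3,interpolation=cv2.INTER_CUBIC))
```

```text
t 5.3 pos [0.5262 0.2009 0.2451] yaw 77.12 tilt 0.07 F [ 1.22  0.34 -0.25] w 0.0134
```

View pics/s4c.png

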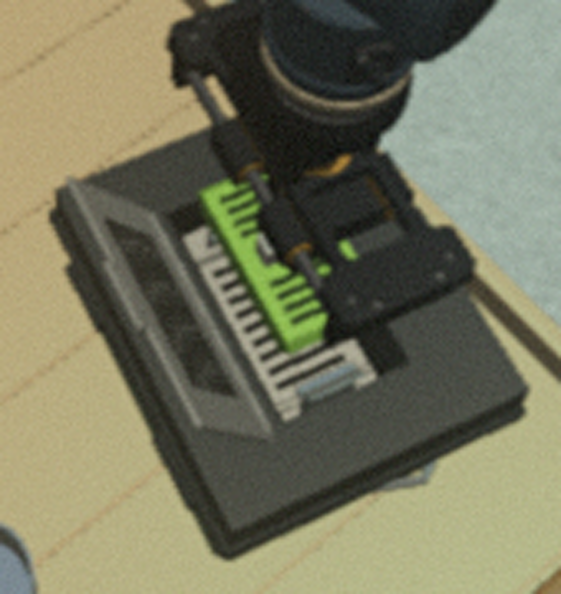

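View pics/t4c.png

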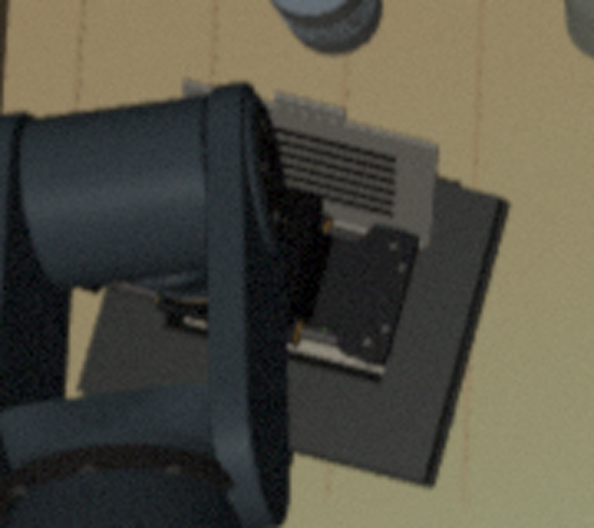

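```bash
cat >> h.py <<'E'
def proj(c,X):
    P=np.atleast_2d(X)@np.array(c['R']).T+np.array(c['t']); K=np.array(c['K']); p=P@K.T; return p[:,:2]/p[:,2:]
def fr(x,y,z,yaw): # frame with y axis at yaw
    a=np.radians(yaw-90); R=np.array([[np.cos(a),-np.sin(a),0],[np.sin(a),np.cos(a),0],[0,0,1]]); return R,np.array([x,y,z])
def bx(f,hx,hy,z): 
    R,o=f; return np.array([[hx,hy,z],[-hx,hy,z],[-hx,-hy,z],[hx,-hy,z]])@R.T+o
def overlay(c,polys,roi,s,fn):
    u0,v0,u1,v1=roi; im=cv2.resize(c['img'][v0:v1,u0:u1],None,fx=s,fy=s,interpolation=cv2.INTER_CUBIC)
    im=cv2.convertScaleAbs(im,alpha=1.6)
    for P,col in polys:
        p=(proj(c,P)-[u0-.5,v0-.5])*s; cv2.polylines(im,[np.round(p*8).astype(np.int32)],True,col,1,cv2.LINE_AA,3)
    cv2.imwrite(fn,im)
E
python3 - <<'E'
from h import *
well=fr(.526,.202,.130,77.1)
W=[(bx(well,95,0,0)*0,0)] 
polys=[(bx(well,.095,.115,.042),(0,0,255)),(bx(well,.034,.072,0),(255,0,255)),(bx(well,.042,.072,.042),(0,255,255))]
overlay(load('top0'),polys,(145,145,295,285),5,'pics/o1.png')
overlay(load('scene0'),polys,(295,235,455,390),5,'pics/o2.png')
f=fr(.5262,.2009,.2451-.0415,77.12)
P2=polys+[(bx(f,.03,.055,.013),(255,255,0)),(bx(f,.03,.05,.02),(255,0,0)),(bx(f,.02,.007,.038),(255,255,255))]
overlay(load('scene4') if 0 else load('s4'),P2,(295,235,455,390),5,'pics/o3.png')
E
```

```text
(no output)
```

View pics/o1.png

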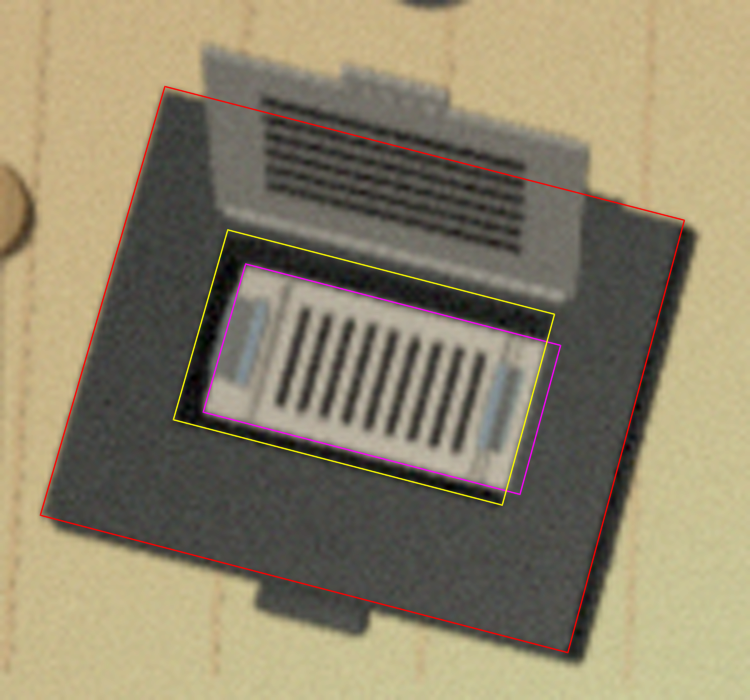

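View pics/o2.png

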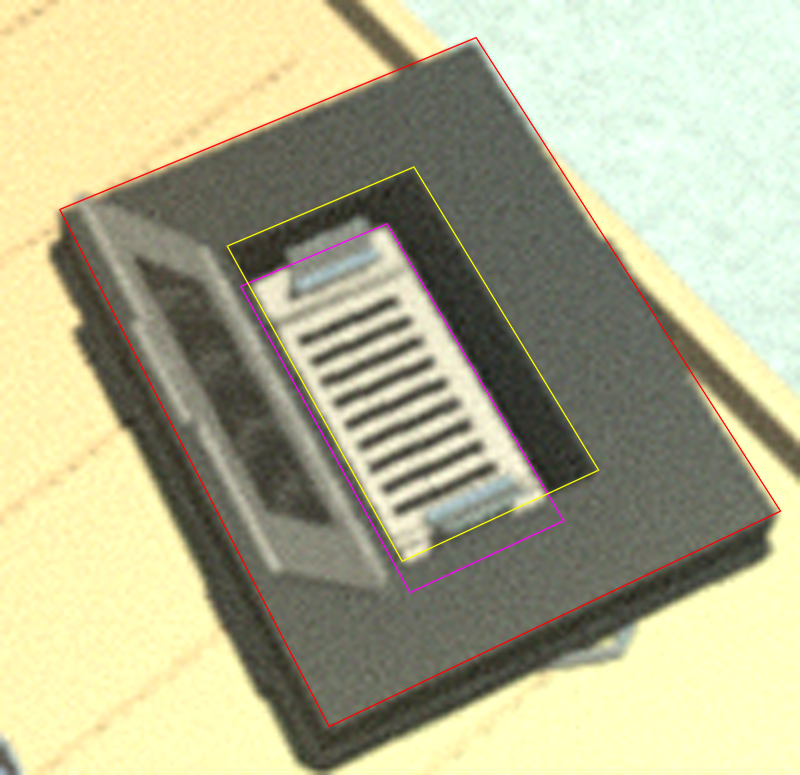

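View pics/o3.png

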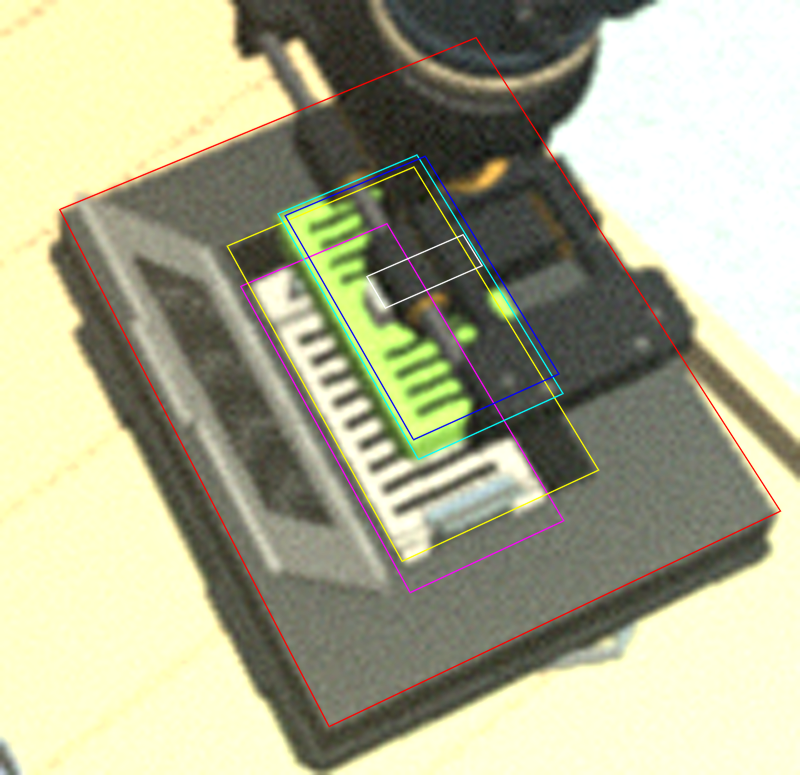

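Model overlays: in the scene view the lid, well and held filter all match the wireframes to about a pixel. The lid outline runs (60,208)-(780,512), and the filter end corner is at (415,440). The top view shows the caddy about 2 mm nearer, which is within calibration. Lowering to just above the clips.

Run:
```python
from h import *
plan([(.5258,.202,.23,77.1),(.5258,.202,.215,77.1),(.5258,.202,.2,77.1),(.5258,.202,.194,77.1)])
```

```text
t 5.4 pos [0.5266 0.2011 0.2457] yaw 77.11 tilt 0.15 F [ 0.42 -0.3  -1.3 ] w 0.0132
mm [ 1.   0.7 15.7] deg [0.06 0.14 0.01]
mm [ 1.   0.7 30.7] deg [0.06 0.14 0.01]
mm [ 1.1  0.7 45.7] deg [0.06 0.14 0.01]
mm [ 1.1  0.7 51.7] deg [0.06 0.14 0.01]
```

Request:
step_arm([
  {"dx":0.0005,"dy":0.0007,"dz":0.015,"rx":0,"ry":0.1,"rz":0},
  {"dx":0.001,"dy":0.0007,"dz":0.03,"rx":0,"ry":0.1,"rz":0},
  {"dx":0.001,"dy":0.0007,"dz":0.043,"rx":0,"ry":0.1,"rz":0},
  {"dx":0.001,"dy":0.0007,"dz":0.051,"rx":0,"ry":0.1,"rz":0},
  {"dx":0.001,"dy":0.0007,"dz":0.051,"rx":0,"ry":0.1,"rz":0},
])

```text
time: 6.02
position: [0.5254, 0.2019, 0.1936]
tool_rot: [0.112, 0.994, 0.0, -0.001]
ft_force: [0.2, 0.1, 0.1]
grip_width: 0.0136
```

Run:
```python
from h import *
plan([])
c=snap('scene','s5'); o=telemetry.get_obs(); p=o['position']
well=fr(.526,.202,.130,77.1)
f=fr(p[0],p[1],p[2]-.0415,77.1)
polys=[(bx(well,.095,.115,.042),(0,0,255)),(bx(well,.034,.072,0),(255,0,255)),(bx(well,.042,.072,.042),(0,255,255)),(bx(f,.03,.055,.013),(255,255,0)),(bx(f,.03,.05,.02),(255,0,0)),(bx(f,.02,.007,.038),(255,255,255))]
overlay(c,polys,(325,255,435,365),7,'pics/o5.png'); overlay(c,[],(325,255,435,365),7,'pics/o5n.png')
```

```text
t 6.025 pos [0.5254 0.2019 0.1936] yaw 77.11 tilt 0.07 F [0.21 0.08 0.07] w 0.0136
```

View pics/o5.png

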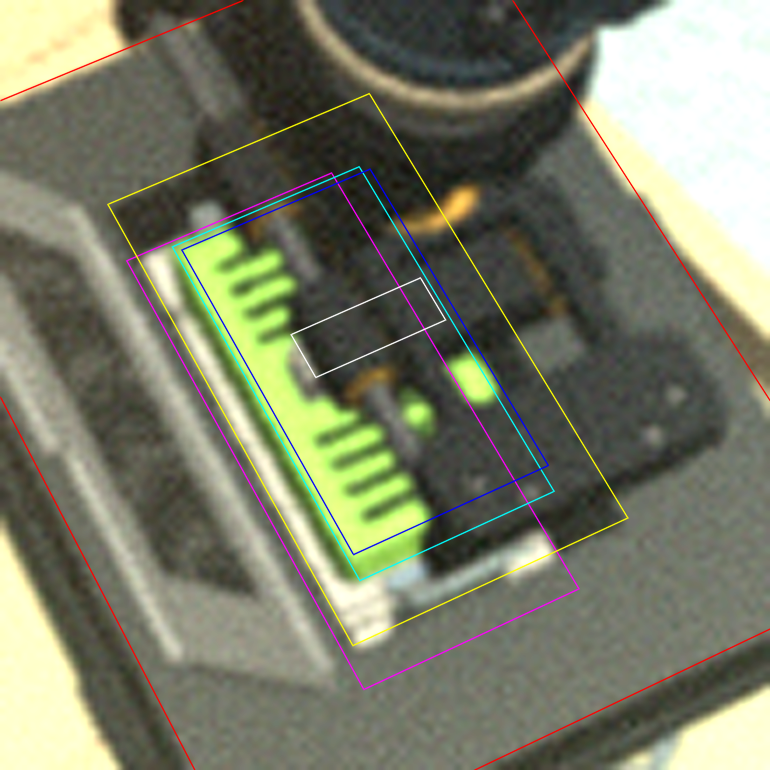

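View pics/o5n.png

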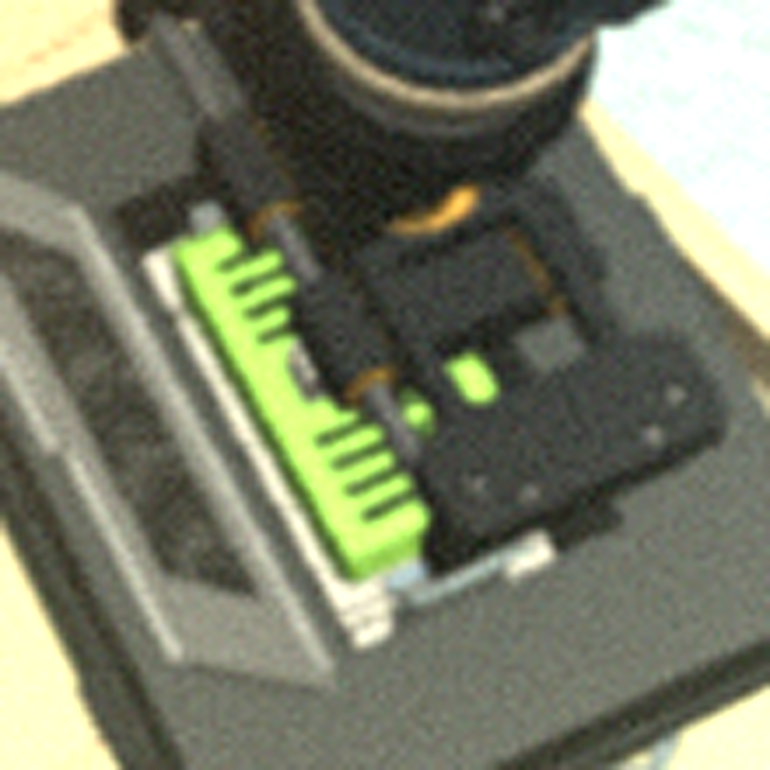

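The filter sits between the clips within about 1.5 mm of the model and no force is felt. Pressing down gradually.

Request:
step_arm([
  {"dx":0,"dy":0,"dz":0.004,"rx":0,"ry":0,"rz":0},
  {"dx":0,"dy":0,"dz":0.008,"rx":0,"ry":0,"rz":0},
  {"dx":0,"dy":0,"dz":0.011,"rx":0,"ry":0,"rz":0},
  {"dx":0,"dy":0,"dz":0.014,"rx":0,"ry":0,"rz":0},
  {"dx":0,"dy":0,"dz":0.016,"rx":0,"ry":0,"rz":0},
])

```text
time: 6.7
position: [0.5272, 0.2023, 0.1796]
tool_rot: [0.112, 0.994, 0.001, 0.002]
ft_force: [-0.3, -0.1, 4.0]
grip_width: 0.0137
```

Run:
```python
from h import *
plan([(.5258,.202,.1715,77.1)]); print(telemetry.get_obs()['moment'])
```

```text
t 6.7 pos [0.5272 0.2023 0.1796] yaw 77.11 tilt 0.23 F [-0.27 -0.11  4.04] w 0.0137
mm [ 1.3 -0.6  8.1] deg [0.12 0.2  0.01]
[ 0.02078563 -0.03237973  0.00389397]
```

Request:
step_arm([
  {"dx":0.0008,"dy":0,"dz":0.002,"rx":0,"ry":0.1,"rz":0},
  {"dx":0.001,"dy":0,"dz":0.004,"rx":0,"ry":0.1,"rz":0},
  {"dx":0.001,"dy":0,"dz":0.006,"rx":0,"ry":0.1,"rz":0},
  {"dx":0.001,"dy":0,"dz":0.008,"rx":0,"ry":0.1,"rz":0},
  {"dx":0.001,"dy":0,"dz":0.0095,"rx":0,"ry":0.1,"rz":0},
])

```text
time: 7.32
position: [0.5255, 0.2025, 0.1716]
tool_rot: [0.112, 0.994, 0.001, 0.0]
ft_force: [-6.7, -0.9, 18.6]
grip_width: 0.0134
```

Run:
```python
from h import *
plan([(.5258,.202,.1715,77.1)]); print(telemetry.get_obs()['moment'])
c=snap('scene','s6'); o=telemetry.get_obs(); p=o['position']
well=fr(.526,.202,.130,77.1)
f=fr(.526,.202,.130,77.1)
polys=[(bx(f,.03,.055,.013),(255,255,0)),(bx(f,.03,.05,.02),(255,0,0)),(bx(f,.02,.007,.038),(255,255,255))]
overlay(c,polys,(325,255,435,365),7,'pics/o6.png')
```

```text
t 7.325 pos [0.5255 0.2025 0.1716] yaw 77.13 tilt 0.08 F [-6.71 -0.94 18.58] w 0.0134
mm [-0.4 -0.4  0.1] deg [0.08 0.02 0.03]
[-0.26069251  0.93736029 -0.01309262]
```

View pics/o6.png

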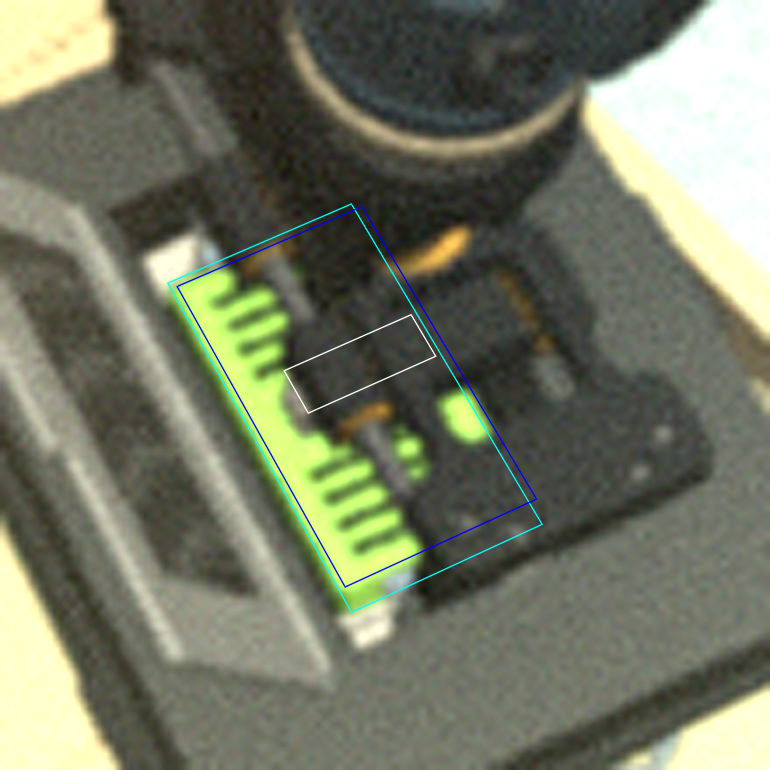

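Height matches the seated model and the force is 18.6 N. I'll press slightly more while easing the side force, to make sure it's home.

Request:
step_arm([
  {"dx":0.0008,"dy":0,"dz":0.0005,"rx":0,"ry":0,"rz":0},
  {"dx":0.001,"dy":0,"dz":0.001,"rx":0,"ry":0,"rz":0},
  {"dx":0.001,"dy":0,"dz":0.0015,"rx":0,"ry":0,"rz":0},
  {"dx":0.001,"dy":0,"dz":0.0015,"rx":0,"ry":0,"rz":0},
  {"dx":0.001,"dy":0,"dz":0.0015,"rx":0,"ry":0,"rz":0},
])

```text
time: 8.0
position: [0.5253, 0.2025, 0.1716]
tool_rot: [0.112, 0.994, 0.001, 0.001]
ft_force: [-0.3, -2.2, 11.1]
grip_width: 0.0135
```

Run:
```python
from h import *
plan([]); print(telemetry.get_obs()['moment'])
```

```text
t 8.0 pos [0.5253 0.2025 0.1716] yaw 77.16 tilt 0.18 F [-0.25 -2.16 11.06] w 0.0135
[-0.28009005  0.21476795  0.07489394]
```

z no longer changes, so it's on the stop. Releasing, then lifting.

Request:
step_arm([
  {"dx":0,"dy":0,"dz":0,"rx":0,"ry":0,"rz":0},
  {"dx":0,"dy":0,"dz":0,"rx":0,"ry":0,"rz":0},
  {"dx":0,"dy":0,"dz":0,"rx":0,"ry":0,"rz":0},
  {"dx":0,"dy":0,"dz":0,"rx":0,"ry":0,"rz":0},
  {"dx":0,"dy":0,"dz":0,"rx":0,"ry":0,"rz":0},
], gripper=0.4)

```text
time: 8.62
position: [0.5252, 0.2025, 0.1714]
tool_rot: [0.112, 0.994, 0.001, 0.001]
ft_force: [0.9, 0.2, -0.6]
grip_width: 0.0344
```

Request:
step_arm([
  {"dx":0,"dy":0,"dz":-0.015,"rx":0,"ry":0,"rz":0},
  {"dx":0,"dy":0,"dz":-0.04,"rx":0,"ry":0,"rz":0},
  {"dx":0,"dy":0,"dz":-0.08,"rx":0,"ry":0,"rz":0},
  {"dx":0.05,"dy":0,"dz":-0.11,"rx":0,"ry":0,"rz":0},
  {"dx":0.1,"dy":0,"dz":-0.13,"rx":0,"ry":0,"rz":0},
])

```text
time: 9.25
position: [0.4272, 0.2249, 0.3036]
tool_rot: [0.112, 0.994, 0.001, 0.003]
ft_force: [-0.5, -0.2, 0.5]
grip_width: 0.0349
```

Run:
```python
from h import *
plan([])
f=fr(.5258,.202,.130,77.1)
polys=[(bx(f,.03,.055,.013),(255,255,0)),(bx(f,.03,.05,.02),(255,0,0)),(bx(f,.02,.007,.038),(255,255,255))]
c=snap('scene','s7');overlay(c,polys,(325,255,435,365),7,'pics/o7.png');overlay(c,[],(325,255,435,365),7,'pics/o7n.png')
c=snap('top','t7'); cv2.imwrite('pics/t7c.png',cv2.resize(c['img'][130:290,130:310],None,fx=4,fy=4,interpolation=cv2.INTER_CUBIC))
```

```text
t 9.25 pos [0.4272 0.2249 0.3036] yaw 77.09 tilt 0.36 F [-0.55 -0.19  0.48] w 0.0349
```

View pics/o7.png

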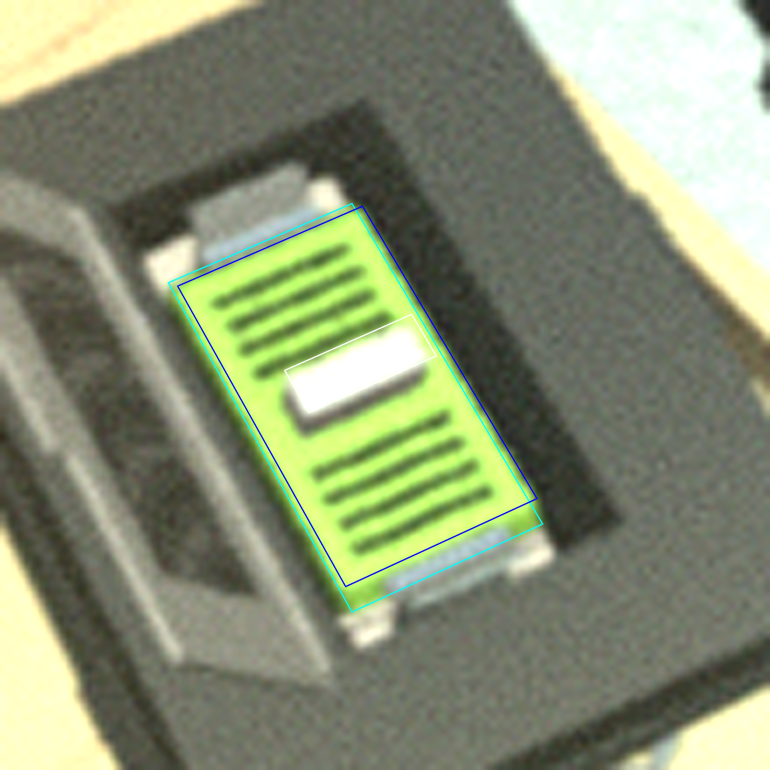

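View pics/o7n.png

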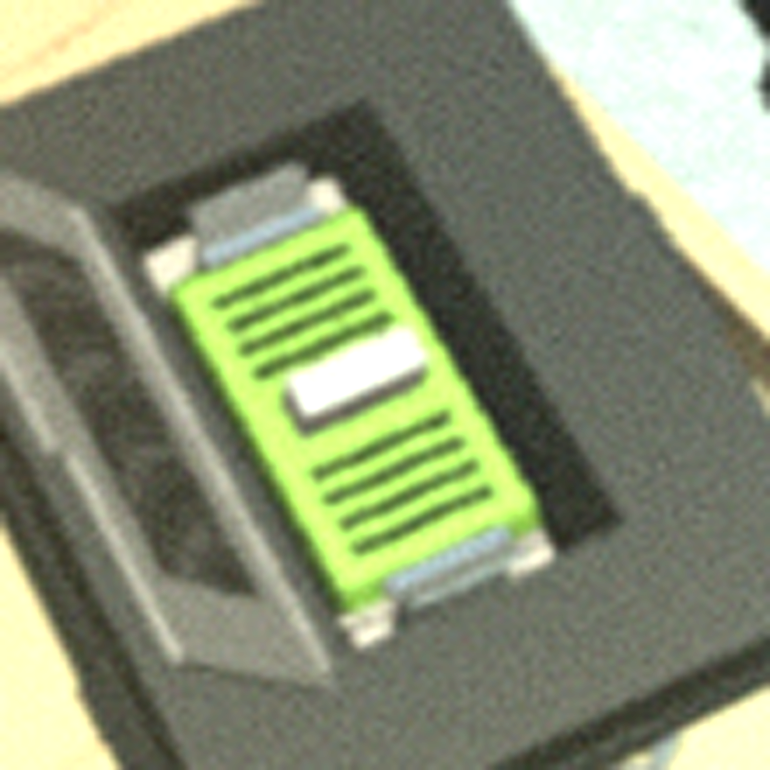

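View pics/t7c.png

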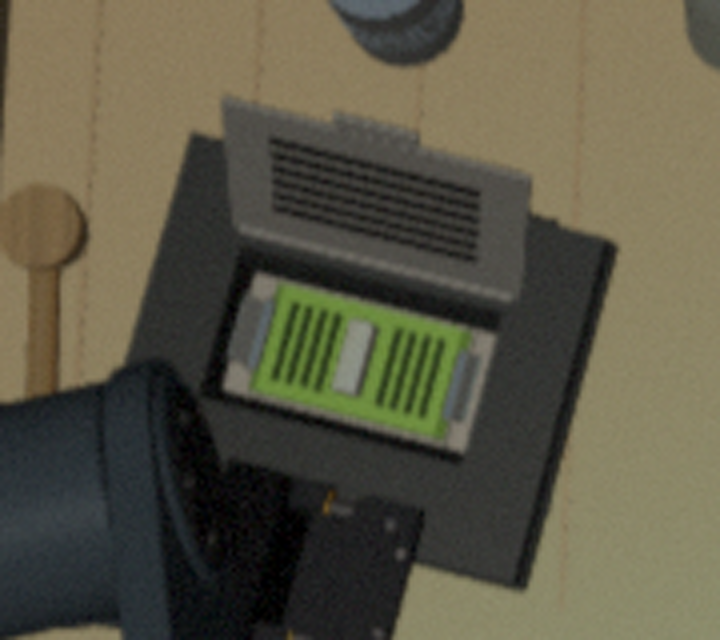

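The filter lies flush with the seated wireframe (crop o7: fin 355,375, ends at 275,240 and 440,560), and both blue clip beads sit over its ends. The cover is still open. Next I'll measure the cover and plan going behind it with closed fingers.

```bash
cat >> h.py <<'E'
H=np.array([.526,.202,0.172])+.05*np.array([np.cos(np.radians(-12.9)),np.sin(np.radians(-12.9)),0])
xh=np.array([np.cos(np.radians(-12.9)),np.sin(np.radians(-12.9)),0]); yh=np.array([-xh[1],xh[0],0])
def XZ(X,Z): # finger left side X, tip Z -> TCP
    return (*((H+(X+.0095)*xh)[:2]), .172+Z+.019, 77.1)
def cov(W): 
    d=W-H; X,Y,Z=d@xh,d@yh,d[...,2]; return X,Y,Z
E
python3 - <<'E'
from h import *
for t in('s7','top0','scene0'):
    X,Y,Z=cov(world(load(t))); m=(abs(Y)<.075)&(Z>.03)&(Z<.12)&(abs(X)<.12)&(X>0)
    th=np.arctan2(Z[m],-X[m]); r=np.hypot(X[m],Z[m]); print(t,m.sum(),np.percentile(th,[5,50,95]),np.percentile(r,[5,95]),'maxX',np.percentile(X[m],98),'maxZ',np.percentile(Z[m],98))
o=telemetry.get_obs(); p=o['position']
plan([(p[0],p[1],.36,77.1),XZ(-.05,.18),XZ(.02,.18),XZ(.075,.17),XZ(.075,.13),XZ(.075,.078)])
E
```

```text
s7 1091 [2.11789495 2.1369695  2.16168587] [0.03925759 0.10302242] maxX 0.05823216852570013 maxZ 0.0884920419458421
top0 1575 [2.10757652 2.14316004 2.17905779] [0.03868417 0.0967723 ] maxX 0.05572908292510447 maxZ 0.08523618185612261
scene0 1083 [2.11777556 2.13720717 2.1617008 ] [0.03914453 0.10350066] maxX 0.05818859756390357 maxZ 0.08868126874210314
t 9.35 pos [0.4232 0.2256 0.3041] yaw 77.31 tilt 0.23 F [ 0.98 -0.26 -0.6 ] w 0.0347
mm [ -0.2   0.2 -55.9] deg [0.17 0.16 0.21]
mm [-115.1   -0.3  -66.6] deg [0.17 0.16 0.21]
mm [-185.1   -0.5  -66.4] deg [0.17 0.16 0.21]
mm [-240.1   -0.8  -56.2] deg [0.17 0.16 0.21]
mm [-240.    -0.9  -16.2] deg [0.17 0.16 0.21]
mm [-239.8   -1.    35.8] deg [0.17 0.16 0.21]
```

Request:
step_arm([
  {"dx":0,"dy":0,"dz":-0.055,"rx":0,"ry":0,"rz":0},
  {"dx":-0.06,"dy":0,"dz":-0.065,"rx":0,"ry":0,"rz":0},
  {"dx":-0.12,"dy":0,"dz":-0.066,"rx":0,"ry":0,"rz":0},
  {"dx":-0.18,"dy":0,"dz":-0.066,"rx":0,"ry":0,"rz":0},
  {"dx":-0.24,"dy":-0.001,"dz":-0.056,"rx":0.15,"ry":0.15,"rz":0.2},
], gripper=0, force=20)

```text
time: 9.98
position: [0.6597, 0.171, 0.3625]
tool_rot: [0.112, 0.994, 0.001, 0.002]
ft_force: [1.1, 1.0, 0.5]
grip_width: 0.0014
```

Run:
```python
from h import *
plan([XZ(.075,.17),XZ(.075,.12),XZ(.075,.07)])
```

```text
t 9.975 pos [0.6597 0.171  0.3625] yaw 77.1 tilt 0.24 F [1.08 1.03 0.48] w 0.0014
mm [2.8 0.4 1.5] deg [ 0.09  0.22 -0.  ]
mm [ 3.   0.3 51.5] deg [ 0.09  0.22 -0.  ]
mm [  3.2   0.2 101.5] deg [ 0.09  0.22 -0.  ]
```

Request:
step_arm([
  {"dx":0,"dy":0,"dz":0.03,"rx":0,"ry":0,"rz":0},
  {"dx":0.001,"dy":0,"dz":0.06,"rx":0,"ry":0.2,"rz":0},
  {"dx":0.001,"dy":0,"dz":0.085,"rx":0,"ry":0.2,"rz":0},
  {"dx":0.001,"dy":0,"dz":0.1,"rx":0,"ry":0.2,"rz":0},
  {"dx":0.001,"dy":0,"dz":0.1,"rx":0,"ry":0.2,"rz":0},
])

```text
time: 10.6
position: [0.6589, 0.1711, 0.2616]
tool_rot: [0.112, 0.994, 0.0, -0.001]
ft_force: [0.3, 0.3, 0.6]
grip_width: 0.0006
```

Run:
```python
from h import *
plan([XZ(.055,.071),XZ(.03,.073),XZ(.005,.076),XZ(-.02,.078),XZ(-.04,.078)])
c=snap('scene','s8'); cv2.imwrite('pics/s8c.png',cv2.resize(c['img'][220:400,270:460],None,fx=3.5,fy=3.5,interpolation=cv2.INTER_CUBIC))
```

```text
t 10.6 pos [0.6589 0.1711 0.2616] yaw 77.09 tilt 0.1 F [0.35 0.3  0.59] w 0.0006
mm [21.9  0.4 -0.4] deg [ 0.05 -0.08 -0.01]
mm [46.9  0.4 -2.4] deg [ 0.05 -0.08 -0.01]
mm [71.9  0.4 -5.3] deg [ 0.05 -0.08 -0.01]
mm [96.9  0.4 -7.3] deg [ 0.05 -0.08 -0.01]
mm [116.9   0.4  -7.3] deg [ 0.05 -0.08 -0.01]
```

View pics/s8c.png

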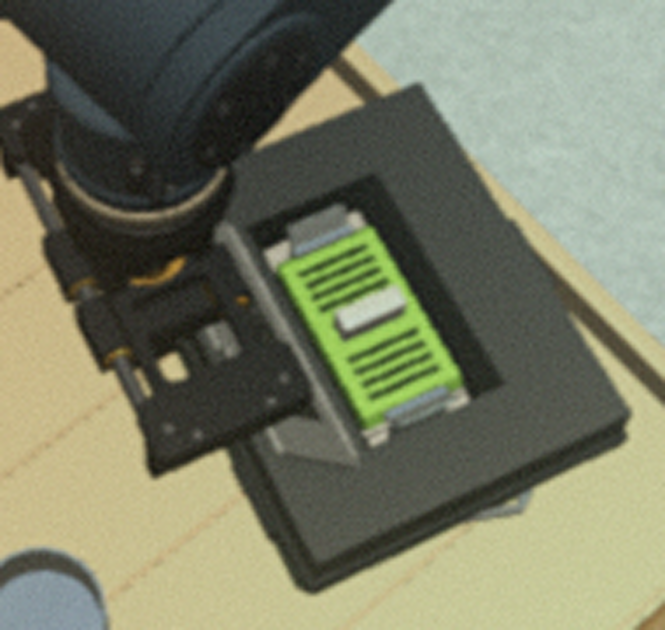

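The fingers are behind the cover (gripper at crop 190,340) and the filter stays seated with both clips over its ends. Pushing the cover towards upright and over.

Request:
step_arm([
  {"dx":0.02,"dy":0,"dz":0,"rx":0,"ry":0,"rz":0},
  {"dx":0.04,"dy":0,"dz":-0.002,"rx":0,"ry":0,"rz":0},
  {"dx":0.06,"dy":0,"dz":-0.004,"rx":0,"ry":0,"rz":0},
  {"dx":0.08,"dy":0,"dz":-0.006,"rx":0,"ry":0,"rz":0},
  {"dx":0.1,"dy":0,"dz":-0.007,"rx":0,"ry":0,"rz":0},
])

```text
time: 11.28
position: [0.5633, 0.1938, 0.2722]
tool_rot: [0.112, 0.994, 0.001, 0.003]
ft_force: [1.5, 0.0, 0.7]
grip_width: 0.0005
```

Run:
```python
from h import *
plan([XZ(-.04,.078),XZ(-.06,.065),XZ(-.074,.0475),XZ(-.08,.035),XZ(-.084,.0266),XZ(-.088,.004)])
c=snap('scene','s9'); cv2.imwrite('pics/s9c.png',cv2.resize(c['img'][220:400,270:460],None,fx=3.5,fy=3.5,interpolation=cv2.INTER_CUBIC))
```

```text
t 11.275 pos [0.5633 0.1938 0.2722] yaw 77.1 tilt 0.42 F [1.48 0.   0.72] w 0.0005
mm [18.7 -0.3  3. ] deg [ 0.2   0.38 -0.  ]
mm [38.8 -0.4 15.9] deg [ 0.2   0.38 -0.  ]
mm [52.9 -0.4 33.3] deg [ 0.2   0.38 -0.  ]
mm [59.  -0.5 45.8] deg [ 0.2   0.38 -0.  ]
mm [63.  -0.5 54.1] deg [ 0.2   0.38 -0.  ]
mm [67.2 -0.6 76.7] deg [ 0.2   0.38 -0.  ]
```

View pics/s9c.png

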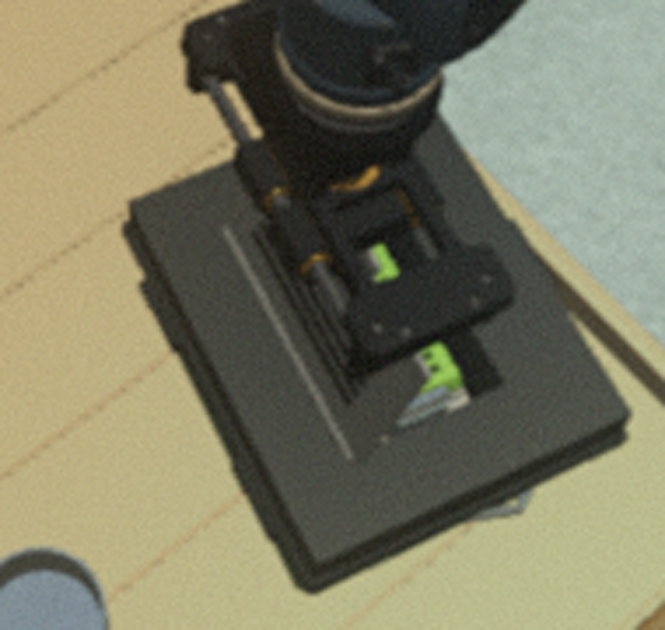

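The cover is now past upright and leans over the well (crop 300,330). Following it down its arc.

Request:
step_arm([
  {"dx":0.019,"dy":0,"dz":0.003,"rx":0.2,"ry":0.3,"rz":0},
  {"dx":0.03,"dy":0,"dz":0.009,"rx":0.2,"ry":0.3,"rz":0},
  {"dx":0.04,"dy":0,"dz":0.017,"rx":0.2,"ry":0.3,"rz":0},
  {"dx":0.048,"dy":0,"dz":0.026,"rx":0.2,"ry":0.3,"rz":0},
  {"dx":0.054,"dy":0,"dz":0.036,"rx":0.2,"ry":0.3,"rz":0},
])

```text
time: 11.95
position: [0.5071, 0.2066, 0.2351]
tool_rot: [0.112, 0.994, -0.0, -0.002]
ft_force: [-0.1, -1.0, 1.0]
grip_width: 0.0006
```

Run:
```python
from h import *
plan([XZ(-.078,.04),XZ(-.083,.03),XZ(-.086,.02),XZ(-.088,.01),XZ(-.088,.006)])
c=snap('scene','s10'); cv2.imwrite('pics/s10c.png',cv2.resize(c['img'][220:400,270:460],None,fx=3.5,fy=3.5,interpolation=cv2.INTER_CUBIC))
```

```text
t 11.95 pos [0.5071 0.2066 0.2351] yaw 77.15 tilt 0.22 F [-0.1  -1.04  0.98] w 0.0006
mm [-1.  -0.3  4.1] deg [-0.06 -0.21  0.05]
mm [ 4.  -0.3 14.1] deg [-0.06 -0.21  0.05]
mm [ 6.9 -0.3 24.1] deg [-0.06 -0.21  0.05]
mm [ 8.9 -0.2 34.1] deg [-0.06 -0.21  0.05]
mm [ 8.9 -0.2 38.1] deg [-0.06 -0.21  0.05]
```

View pics/s10c.png

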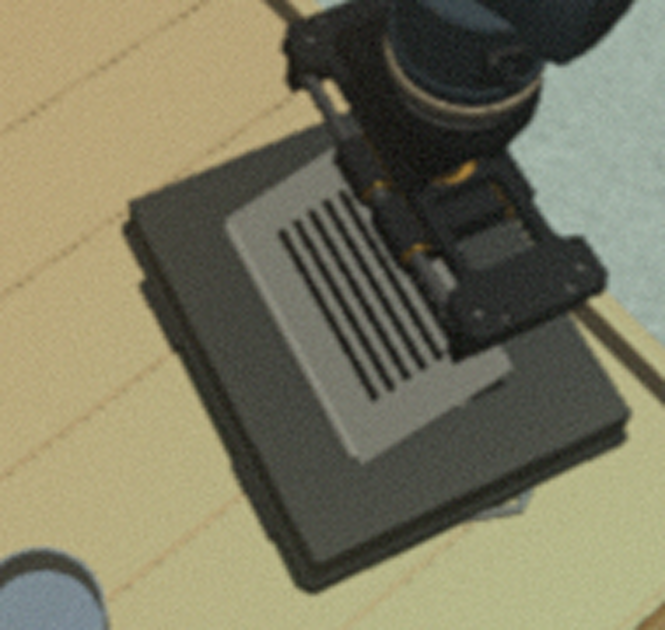

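The cover is nearly down. Pressing the last part.

Request:
step_arm([
  {"dx":0.001,"dy":0,"dz":0.006,"rx":0,"ry":-0.2,"rz":0},
  {"dx":0.004,"dy":0,"dz":0.014,"rx":0,"ry":-0.2,"rz":0},
  {"dx":0.006,"dy":0,"dz":0.023,"rx":0,"ry":-0.2,"rz":0},
  {"dx":0.007,"dy":0,"dz":0.031,"rx":0,"ry":-0.2,"rz":0},
  {"dx":0.007,"dy":0,"dz":0.037,"rx":0,"ry":-0.2,"rz":0},
])

```text
time: 12.62
position: [0.4978, 0.208, 0.196]
tool_rot: [0.112, 0.994, -0.001, -0.003]
ft_force: [-0.6, -0.0, 0.1]
grip_width: 0.0005
```

Run:
```python
from h import *
plan([XZ(-.086,.004),XZ(-.086,.002)])
```

```text
t 12.625 pos [0.4978 0.208  0.196 ] yaw 77.16 tilt 0.32 F [-0.64 -0.01  0.07] w 0.0005
mm [-2.3  0.4  1. ] deg [-0.16 -0.27  0.06]
mm [-2.3  0.4  3. ] deg [-0.16 -0.27  0.06]
```

Request:
step_arm([
  {"dx":0,"dy":0,"dz":0.001,"rx":0,"ry":0,"rz":0},
  {"dx":0,"dy":0,"dz":0.002,"rx":0,"ry":0,"rz":0},
  {"dx":0,"dy":0,"dz":0.003,"rx":0,"ry":0,"rz":0},
  {"dx":0,"dy":0,"dz":0.003,"rx":0,"ry":0,"rz":0},
  {"dx":0,"dy":0,"dz":0.003,"rx":0,"ry":0,"rz":0},
])

```text
time: 13.25
position: [0.4979, 0.208, 0.1955]
tool_rot: [0.112, 0.994, -0.001, -0.002]
ft_force: [-4.5, -0.3, 16.4]
grip_width: 0.0006
```

16.4 N at tip height 4.5 mm above the lid, so the cover is on its stop. Withdrawing and checking.

Request:
step_arm([
  {"dx":0,"dy":0,"dz":-0.02,"rx":0,"ry":0,"rz":0},
  {"dx":0,"dy":0,"dz":-0.06,"rx":0,"ry":0,"rz":0},
  {"dx":0.03,"dy":-0.04,"dz":-0.1,"rx":0,"ry":0,"rz":0},
  {"dx":0.06,"dy":-0.09,"dz":-0.12,"rx":0,"ry":0,"rz":0},
  {"dx":0.08,"dy":-0.14,"dz":-0.12,"rx":0,"ry":0,"rz":0},
])

```text
time: 13.88
position: [0.389, 0.0886, 0.3178]
tool_rot: [0.111, 0.994, -0.001, 0.0]
ft_force: [0.3, -0.7, -0.6]
grip_width: 0.0002
```

Request:
step_arm([
  {"dx":0,"dy":-0.05,"dz":0,"rx":0,"ry":0,"rz":0},
  {"dx":0,"dy":-0.1,"dz":0,"rx":0,"ry":0,"rz":0},
  {"dx":0,"dy":-0.12,"dz":0,"rx":0,"ry":0,"rz":0},
  {"dx":0,"dy":-0.12,"dz":0,"rx":0,"ry":0,"rz":0},
  {"dx":0,"dy":-0.12,"dz":0,"rx":0,"ry":0,"rz":0},
])

```text
time: 14.5
position: [0.3626, -0.028, 0.318]
tool_rot: [0.111, 0.994, -0.001, 0.0]
ft_force: [-0.0, 1.1, 0.4]
grip_width: 0.0006
```

Run:
```python
from h import *
plan([])
c=snap('scene','s11'); W=world(c); X,Y,Z=cov(W)
for t in ('scene','top'):
    if t=='top': c=snap('top','t11'); X,Y,Z=cov(world(c))
    L=(abs(Y)<.1)&(abs(Y)>.085)&(X<.03)&(X>-.12)&(abs(Z)<.04); m=(abs(Y)<.075)&(abs(Y)>.03)&(X<-.01)&(X>-.09)&(abs(Z)<.04)
    A=np.c_[X[m],Y[m],np.ones(m.sum())]; k=np.linalg.lstsq(A,Z[m],rcond=None)[0]; B=np.c_[X[L],Y[L],np.ones(L.sum())]; k2=np.linalg.lstsq(B,Z[L],rcond=None)[0]
    print(t,'cover slope',-k[0],'lid slope',-k2[0],'height over lid',np.median(Z[m])-np.median(Z[L]), 'edge',np.median(Z[m&(X<-.075)]),'near hinge',np.median(Z[m&(X>-.025)]))
cv2.imwrite('pics/t11c.png',c['img']); s=load('s11')
cv2.imwrite('pics/s11c.png',cv2.resize(s['img'][220:400,270:460],None,fx=3.5,fy=3.5,interpolation=cv2.INTER_CUBIC))
```

```text
t 14.5 pos [ 0.3626 -0.028   0.318 ] yaw 77.28 tilt 0.13 F [-0.01  1.14  0.38] w 0.0006
scene cover slope 0.0012658879612703281 lid slope 0.0004576534683060421 height over lid 0.004712287981830807 edge 0.005390446803469562 near hinge 0.005328716420365379
top cover slope 0.0011809952237864273 lid slope 0.0014473740974116536 height over lid 0.004636787202892789 edge 0.0034155354538503158 near hinge 0.002908137353089091
```

View pics/s11c.png

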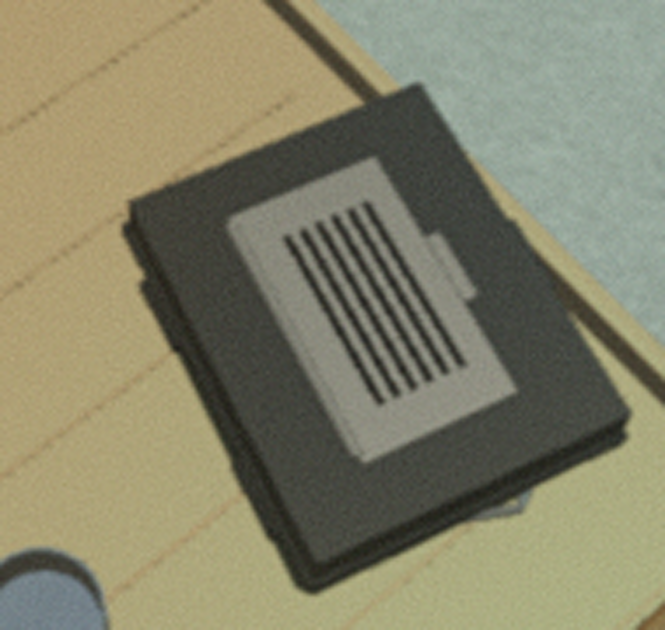

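View pics/t11c.png

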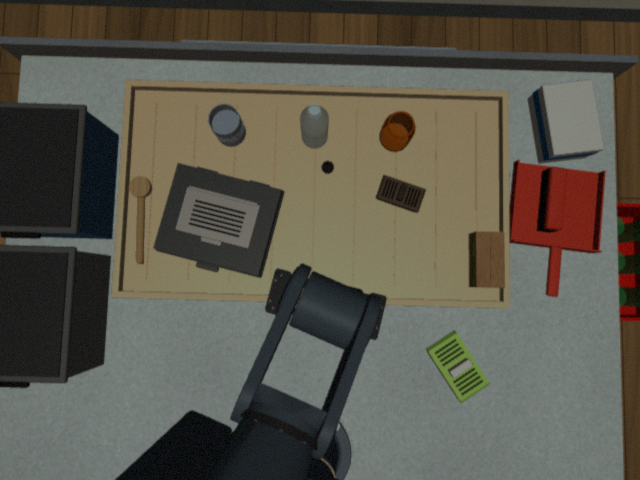

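The cover lies flat: slope about 0.001 rad, 4–5 mm over the lid, which is its own thickness. The bystanders are at the same pixels as before, and the arm is clear. Handing in.

```bash
python3 -c "
from h import *
print(robot.hand_in())"
```

```text
the job is handed in; nothing more can be done
None
```

The fresh filter is in the well with the vent cover shut over it, and the job is handed in after about 14.5 s of robot time; no verdict was reported. I used the smaller green filter on the tray, which measured about 60 × 110 mm. The larger one on the table was left alone.

**Filter:** I pressed it in by its fin until it stopped going down, with a peak reading of 18.6 N. After release it lay within about a pixel (roughly 2 mm) of where a seated filter should be. Both clip beads sat over its ends. I judged the clips from the picture and the height, as their angles can't be read directly.

**Cover:** I folded it shut with closed fingers and pressed until it met its stop, with 16 N on the last press. Both cameras showed it flat, sloping about 0.001 rad. The filter can't be seen under the shut cover, so its last check was just before the cover started to move.

**Rest of the scene:** The other items on the tray appear at the same pixels as at the start. The arm finished clear of everything.

**Disagreement:** The two cameras placed the caddy about 2 mm apart, about what the calibration allows. I went by the scene view, where the robot, filter and well agreed.

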